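# Hold the blower's purge key turned

## Robot

A 6-joint arm with a two-finger parallel gripper is mounted at the origin on the work surface. World frame = base frame: x ahead of the robot, y to its left, z up, the work surface at z = 0. Lengths are in mm, angles in rad, forces in N, time in s.
With the tool pointing down it reaches from about 400 to 825 mm from the base axis. Payload 7 kg.
Tool frame: the origin (TCP) lies midway between the tips of the shut fingers; the grasp point (between the pads) lies 19 mm behind it; z points along the fingers, y is the line along which they close (so a half turn about z gives the same grasp; the last joint's range is limited). The gripper opens to 85 mm and grips with 20 to 120 N. Pads are 22 mm wide; open, the fingers measure 114 mm over their backs; the gripper's body (76 mm by 85 mm) begins 54 mm behind the grasp point. The pads swing forward as they close: fully open they stand 13 mm farther back than shut.
Start: joints at [-0.938, 0.359, 0.012, 0, -1.224, -0.288], TCP at [228.128, -635.258, 231.302] pointing down, gripper open.
Joint ranges: [-3.07, 3.07], [-1.43, 2.12], [-1.02, 1.25], [-3.03, 1.67], [-3.05, -0], [-3.03, 3.03]. Speed limits (rad/s): [2.39, 2.39, 3.01, 3.14, 3.14, 3.14].

## Interface

Orientations are given as a 3x3 rotation matrix whose columns are the frame's x, y, z axes.
In Python, from plant import r, cams gives the robot as it stands.
- The arm moves only by the shell command python3 -m creep 'ROWS' [FORCE]. ROWS is JSON, one flat list of numbers, 5 for each row, row after row: the finger opening in mm, from 0 to 85.4, then the shift along the world's x, y, z in units of 25 mm (1.0 is 25 mm), then the turn about the world's z in units of 8 degrees (1.0 is 8 degrees). In form: [grip, tx, ty, tz, roll, grip, tx, ty, tz, roll, ...]. A call has 1 to 20 rows; each row is the pose to reach, as a shift and turn from the pose commanded when the call began; what a row does not reach only later rows make up. A row lasts 1/10 s, in which the tool goes at most 50 mm and 8.59 degrees, less where a joint would pass 70% of its speed; a pose out of reach is approached as far as the arm can. A call with a gripper value outside its range is refused whole. The fingers move at their own pace and stop on an object; FORCE is the grip in N (left out, the last holds). Time passes only in rows, so rows that repeat a pose let the fingers close. It gives the time, the measured TCP pose, the force, the opening and the grip force at its end, in the units of the state.
- r.sense(): the state, without advancing time (a new reading comes with each control period).
- cams.grab_frame(name): name is "scene" or "top"; returns a dict with "img" (400x640x3 uint8, red, green, blue), "depth" (400x640 float32, mm along the optical axis (not along the pixel's ray), 0 where there is no reading), "fx", "fy", "cx", "cy" (pixels), "xyz" and "attitude" of the camera in the world. Camera axes: x right, y down, z forward; pixel columns grow to the right and rows downward; lengths in mm; the calibration is good to about 2 mm. A picture is of the moment at which its call begins.
- r.hand_in(): hands the job in; it is judged then, once.
The state is a dict: "t": time; "q": joint angles; "joint_vel": joint speeds; "tau": joint torques, N m; "eef_pos": TCP position; "orientation": TCP orientation; "contact_force": force on the tool from outside, world axes, zero at the start; "torque": the same for the moment, N m; "finger_gap": finger opening in mm; "finger_force": force on a finger pad.
Only numpy, scipy, OpenCV 4.12 (cv2) and the standard library are available. Lean on these libraries where they do the work, as an engineer would, in place of code of your own. Each camera call takes 0.05 s, during which the arm holds its last target. There are 200 camera calls.

## Task

Purge the blower: take the red-headed key out of the key stand, push it straight down into the lock on top of the grey control box, wiggling it (a short twist clockwise and back) past the catching pins, never forcing it, until its collar sits on the lock face; then turn it clockwise (seen from above) a quarter turn to its stop. The lock springs back, so finish while still gripping the key and holding it turned. Leave the other keys and everything else on the bench where they are.

Things in the scene. Friction and masses are not known exactly. Their poses are not given: they have to be found in the camera images.
- key_red: Loose steel key with a red plastic head, 35 to 70 g, standing head up in one of the three places of the key stand (which one varies). Origin: on its axis at the underside of its round collar (32 dia, 3 high); z up to the head, y along the width of head and bit, x through their thickness. Symmetric: it works equally well turned by half a turn.
- red_head (a point): Middle of the red head, 30 above the key's origin; same axes. The head is 10 thick (x) x 32 wide (y) x 30 high; grip it across the 10 mm thickness. Below it a steel neck 7 (x) x 14 (y) runs 12 down to the collar.
- red_tip (a point): Lowest point of the key, 36 below its origin; same axes. Under the collar comes a round shank 6 dia, 29 long, then a flat bit 6 thick (x) x 24 wide (y) x 7 high whose rounded lower edge ends here.
- pins (a point): Inside the lock, on its axis, 13 below the face: top of two catching pins. Straight down the tip stops on them; there (tip 11 to 13 below the face) the bit is clear of the plate: twist 0.45 to 0.6 rad clockwise and lower it between the pins, which end 18 below. With the tip 25 to 26.5 below, resting on the brass cylinder, twist back to meet its slot (7.5 x 25.5, sprung to 0), then push home.
- key_blue: the same key as the red one but with a blue head; a bystander, stands in another place of the stand
- key_yellow: the same key as the red one but with a yellow head; a bystander, stands in another place of the stand
- key_stand: Fixed dark wooden block 50 (x) x 200 (y) x 47 high, origin at the centre of its underside on the bench. Three slots in its top in a row along its y (y=-70, 0, 70), each 8 (x) x 26 (y), 40 deep; the keys stand in them, collars on the block's top, their x, y axes along the block's.
- control_box: Fixed grey sheet-metal control box 150 (x) x 170 (y) x 90 high, origin at the centre of its underside on the bench; small amber and green pilot lamps near the +x edge of its top, a 58 square steel lock plate 4 thick on top, its centre at x=-20, y=0.
- keyway (a point): Centre of the key slot at the top face of the steel lock plate (4 thick), 94 above the bench; z up, axes along the box's. The slot is 7.5 wide (x), 25.5 long (y): the key enters with its y axis along this y (either way round). Fully home, the collar rests on this face and the key's origin lies here. Turned in the cylinder, the key cannot be pulled out.
- cylinder (a joint): Rotation of the lock cylinder, rad: 0 = key-in position, grows clockwise seen from above, hard stop at 1.5 (a quarter turn, near the green marks on the plate). A spring drives it back to 0 (about 0.04 N m at 0, 0.13 N m at 1.5). The key has about 0.06 rad of play in it, so turn the key by 1.55 to 1.6 to reach the stop. Push it home before this turn.
- mug: blue mug, 80 dia x 85 high, bystander towards the far edge
- screw_jar: glass jar with steel cap, 60 dia x 90 high, bystander
- grease_can: green can, 66 dia x 95 high, bystander
- screwdriver: screwdriver lying on the bench, bystander
- wrench: wrench lying on the bench to the right, bystander
- fuse_carton: small cardboard carton 70 x 100 x 45 high on the left, bystander
Things that resemble listed ones, but are neither listed nor needed, are in the scene too. Leave any purple or turquoise look-alike of the control_box alone.

How it is judged (in metres and radians):
On the way, in this order (a step that is already met when the one before it is completed fails the run):
1. the red key is fully home in the lock, not yet turned (z of key_red in the frame of keyway between -0.003 and 0.0028 m and horizontal distance between key_red and keyway below 0.003 m and angle between key_red's own z axis and vertical below 0.12 rad and value of joint cylinder below 0.3 rad), for 0.05 s.
2. the red key, still home, is turned a quarter turn clockwise (z of key_red in the frame of keyway between -0.003 and 0.0028 m and horizontal distance between key_red and keyway below 0.003 m and angle between key_red's own z axis and vertical below 0.12 rad and value of joint cylinder above 1.3 rad), for 0.2 s.
At the end, for the whole second after the job is handed in: The red key is gripped by the fingers (more than 1 N), its collar within 2.8 mm of the lock face, its axis within 3 mm of the keyway's centre and upright within 0.12 rad, and the cylinder is held beyond 1.3 rad clockwise (stop at 1.5) (all of step 2 and contact force between the fingers and key_red above 1 N); the arm keeps its last pose, push and grip.
It fails at once if the key is forced: pressed on the lock or its box with more than 60 N (contact force between key_red and control_box above 60 N).
It fails at once if another key is pulled out or moved by more than 15 mm (distance of any of key_blue, key_yellow from where it was at the start of the episode above 0.015 m).
It fails at once if a bystander on the bench is moved by more than 30 mm (distance of any of mug, screw_jar, grease_can, screwdriver, wrench, fuse_carton from where it was at the start of the episode above 0.03 m).
It also fails if it takes over 54 s, if anything falls off the work surface, if the arm or the gripper's body presses on something with over 40 N, if the wrist force passes 120 N, or if a joint passes its speed limit or range.

## Working session

There is one attempt and no reset: what is moved stays moved. The work goes in short steps, Python scripts to look and compute and a shell command to move; the robot and the scene stay as the last step left them, time stands still between calls to the robot, and variables do not carry over. Pictures are saved under pics/ and viewed, at most 10 in all, crops included, and the job is handed in when it is done.

```bash
mkdir -p pics; ls
cat > h.py <<'E'
import numpy as np,cv2
from plant import r,cams
def snap(n):
    f=cams.grab_frame(n); np.savez('/tmp/'+n+'.npz',**f); return f
def load(n): return np.load('/tmp/'+n+'.npz')
def P(f,u,v,d=None,z=None):
    R=np.array(f['attitude']).reshape(3,3) if np.size(f['attitude'])==9 else None
    ray=R@np.array([(u-f['cx'])/f['fx'],(v-f['cy'])/f['fy'],1])
    o=np.array(f['xyz'])
    if z is not None: d=(z-o[2])/ray[2]
    elif d is None: d=float(f['depth'][int(round(v)),int(round(u))])
    return o+ray*d
E
python3 - <<'E'
from h import *
for n in('top','scene'):
    f=snap(n); cv2.imwrite(f'pics/{n}0.png',f['img'][:,:,::-1]); print(n,f['xyz'],f['attitude'],f['fx'],f['cx'],f['cy'])
s=r.sense(); print(s['t'],s['orientation'],s['finger_gap'],s['contact_force'])
E
```

```text
pics
top [ 405.6159061    50.72978248 1821.87233801] [[-0.00185543 -0.99845621  0.05551359]
 [-0.99982957  0.00287194  0.01823687]
 [-0.01836815 -0.05547029 -0.99829137]] 433.93331218188047 322.6764124307668 205.0794264163853
scene [1203.04938499 -868.58584225  856.57576376] [[ 0.79189921  0.34127321 -0.50638744]
 [ 0.61046283 -0.42179987  0.67038795]
 [ 0.01519129 -0.8400104  -0.54235759]] 465.2378835097416 312.11031732190435 196.35958184528312
0.1 [[-9.41193045e-01 -3.37868667e-01 -6.45692311e-04]
 [-3.37869257e-01  9.41192009e-01  1.40251299e-03]
 [ 1.33855250e-04  1.53819505e-03 -9.99998808e-01]] 85.21769393046947 [ 0.54378874 -0.00611654 -0.26947682]
```

View pics/top0.png

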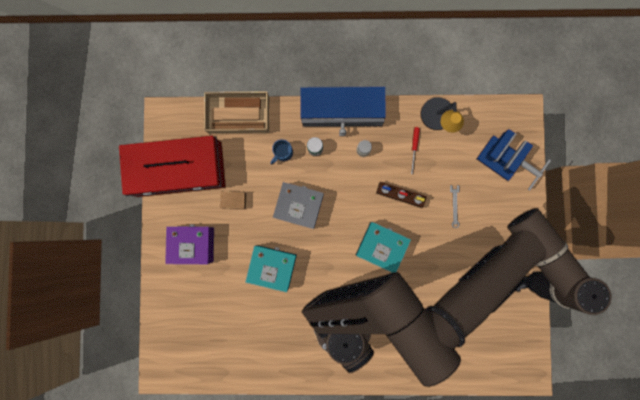

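View pics/scene0.png

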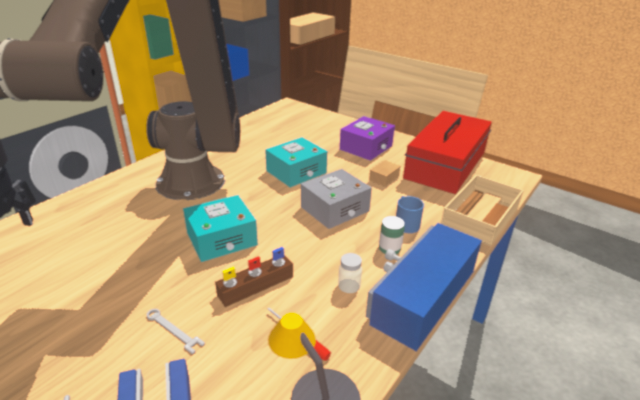

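The top view shows the key stand near (402,194), red key in the middle, and the grey box at (299,205) with its lock near (297,209). Next I'll enlarge both.

Run:
```python
from h import *
f=load('top')
def crop(f,x,y,w,h,k): return cv2.resize(f['img'][y:y+h,x:x+w,::-1],None,fx=k,fy=k,interpolation=cv2.INTER_CUBIC)
a=crop(f,270,180,60,50,6.5);b=crop(f,370,170,60,50,6.5)
g=load('scene'); c=crop(g,205,240,100,70,3.9);d=crop(g,290,160,100,70,3.9)
h1=np.hstack([a,b]);h2=np.hstack([c,d]); w=min(h1.shape[1],h2.shape[1])
print(h1.shape,h2.shape)
cv2.imwrite('pics/c1.png',np.vstack([h1[:,:w],h2[:,:w]]))
```

```text
(325, 780, 3) (273, 780, 3)
```

View pics/c1.png

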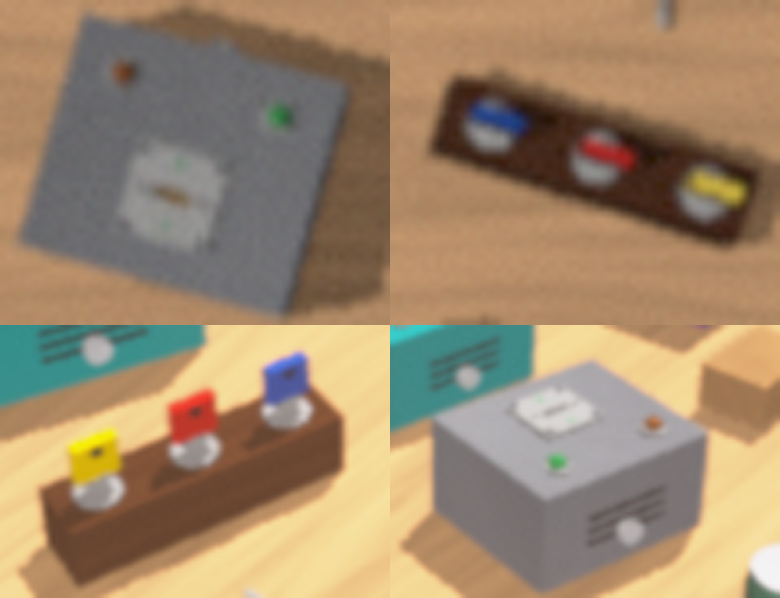

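The crop shows the box top corners at about (85,15), (348,90), (285,315) and (20,243), with the slot at (171,195). The collars are at (491,127), (598,160) and (705,193). Next I fit the poses.

```bash
cat > fit.py <<'E'
from h import *
from scipy.optimize import least_squares
T=load('top');S=load('scene')
def proj(f,p):
    c=(np.asarray(p)-f['xyz'])@f['attitude']; return np.c_[c[:,0]/c[:,2]*f['fx']+f['cx'],c[:,1]/c[:,2]*f['fy']+f['cy']]
def px(pts,cx,cy,ox,oy,k): return np.array([((u-cx+.5)/k-.5+ox,(v-cy+.5)/k-.5+oy) for u,v in pts])
def fit(model,tp,sp,x0):
    def w(p):
        c,s=np.cos(p[2]),np.sin(p[2]); M=np.array(model,float); q=M.copy()
        q[:,0]=p[0]+c*M[:,0]-s*M[:,1]; q[:,1]=p[1]+s*M[:,0]+c*M[:,1]; return q
    for name,L in(('top',[(T,tp)]),('scene',[(S,sp)]),('both',[(T,tp),(S,sp)])):
        o=least_squares(lambda p:np.concatenate([((proj(f,w(p))-m)).ravel() for f,m in L]),x0,x_scale=[1,1,.01])
        print(name,o.x.round(3),'rms',np.sqrt(np.mean(o.fun**2)).round(2),'px'); 
    return o.x
if __name__=='__main__':
    # box: corners (+x+y),(+x-y),(-x-y),(-x+y), keyway
    m=[(75,85,90),(75,-85,90),(-75,-85,90),(-75,85,90),(-20,0,94)]
    tp=px([(85,15),(348,90),(285,315),(20,243),(171,195)],0,0,270,180,6.5)
    sp=px([(707,435),(546,500),(433,420),(592,362),(555,411)],390,325,290,160,3.9)
    b=fit(m,tp,sp,[550,130,-.25]); c,s=np.cos(b[2]),np.sin(b[2]); print('keyway',b[0]-20*c,b[1]-20*s)
    m=[(25,100,47),(25,-100,47),(-25,-100,47),(-25,100,47),(0,70,48.5),(0,0,48.5),(0,-70,48.5)]
    tp=px([(455,77),(758,170),(735,247),(433,152),(491,129),(598,161),(705,195)],390,0,370,170,6.5)
    sp=px([(343,420),(78,532),(43,490),(310,388),(287,412),(194,450),(98,491)],0,325,205,240,3.9)
    k=fit(m,tp,sp,[590,-300,-.25])
    for f in(T,S):
        print('depth checks', [P(f,*p).round(0).tolist() for p in ([(297,209),(305,200)] if f is T else [(332,181),(336,192)])])
E
python3 fit.py
```

```text
top [ 5.02591e+02  1.81879e+02 -2.75000e-01] rms 0.45 px
scene [ 5.07285e+02  1.75366e+02 -2.75000e-01] rms 0.49 px
both [ 5.04092e+02  1.79938e+02 -2.75000e-01] rms 0.73 px
keyway 484.84218586383804 185.3649725883994
top [ 5.46987e+02 -2.38393e+02 -3.06000e-01] rms 0.19 px
scene [ 5.52962e+02 -2.43206e+02 -3.24000e-01] rms 0.92 px
both [ 5.50278e+02 -2.40935e+02 -3.15000e-01] rms 0.97 px
depth checks [[486.0, 185.0, 98.0], [523.0, 153.0, 90.0]]
depth checks [[484.0, 187.0, 93.0], [528.0, 147.0, 88.0]]
```

```bash
python3 -m creep '[85,12.8,15.7,-4,6.5, 85,12.8,15.7,-4,6.5, 85,12.8,15.7,-4,6.5, 85,12.8,15.7,-4,6.5, 85,12.8,15.7,-4,6.5, 85,12.8,15.7,-4,6.5, 85,12.8,15.7,-4,6.5, 85,12.8,15.7,-4,6.5, 85,12.8,15.7,-4,6.5, 85,12.8,15.7,-4,6.5, 85,12.8,15.7,-4,6.5, 85,12.8,15.7,-4,6.5, 85,12.8,15.7,-4,6.5, 85,12.8,15.7,-4,6.5, 85,12.8,15.7,-4,6.5, 85,12.8,15.7,-4,6.5]' 20
python3 - <<'E'
from h import *
s=r.sense();print(s['q'])
f=snap('scene'); c=f['img'][200:320,180:340,::-1]
cv2.imwrite('pics/hover.png',cv2.resize(c,None,fx=5,fy=5,interpolation=cv2.INTER_CUBIC))
E
```

```text
t: 1.7
eef_pos: [547.6, -243.7, 131.7]
orientation: [[-0.315, -0.949, 0.0], [-0.949, 0.315, -0.0], [-0.0, -0.0, -1.0]]
contact_force: [-0.1, -0.2, 0.5]
finger_gap: 84.8
finger_force: 0.0
[-9.29669346e-02  3.17121650e-01 -2.92476160e-01 -5.11731886e-07
 -9.60697196e-01 -2.26993711e-01]
```

View pics/hover.png

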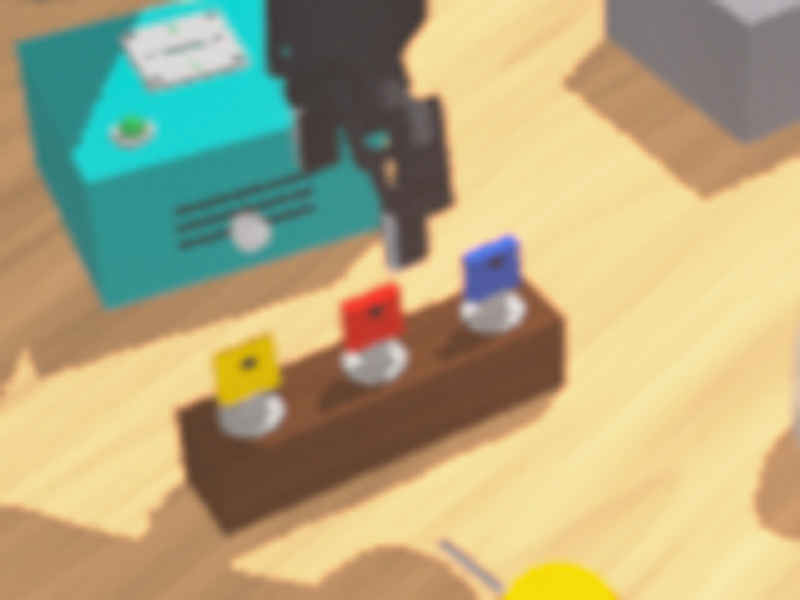

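The hover is good: the red head is at crop (372,315) and the gripper is above it. I'll descend and close gently.

```bash
python3 -m creep '[85,0.08,0.08,-1,0, 85,0.08,0.08,-2,0, 85,0.08,0.08,-2.8,0, 85,0.08,0.08,-2.8,0, 40,0.08,0.08,-2.8,0, 30,0.08,0.08,-2.8,0, 24,0.08,0.08,-2.8,0, 20,0.08,0.08,-2.8,0, 20,0.08,0.08,-2.8,0, 16,0.08,0.08,-2.8,0, 16,0.08,0.08,-2.8,0, 14,0.08,0.08,-2.8,0, 14,0.08,0.08,-2.8,0,14,0.08,0.08,-2.8,0]' 20
```

```text
t: 3.15
eef_pos: [550.0, -240.7, 61.2]
orientation: [[-0.313, -0.95, -0.0], [-0.95, 0.313, 0.0], [0.0, 0.0, -1.0]]
contact_force: [0.2, 0.3, 0.7]
finger_gap: 14.2
finger_force: 0.2
```

```bash
python3 -m creep '[12,0,0,0,0, 12,0,0,0,0, 11,0,0,0,0, 11,0,0,0,0,11,0,0,0,0]' 20; python3 -m creep '[5,0,0,0,0, 5,0,0,0,0, 5,0,0,0,0,5,0,0,0,0]' 20
```

```text
t: 3.65
eef_pos: [549.7, -240.7, 61.3]
orientation: [[-0.313, -0.95, -0.001], [-0.95, 0.313, 0.0], [0.0, 0.001, -1.0]]
contact_force: [-4.2, 2.0, 2.4]
finger_gap: 11.0
finger_force: 1.7
t: 4.05
eef_pos: [549.1, -240.6, 61.1]
orientation: [[-0.313, -0.95, -0.002], [-0.95, 0.313, 0.0], [0.0, 0.002, -1.0]]
contact_force: [-5.4, 2.4, 3.8]
finger_gap: 9.8
finger_force: 19.6
```

```bash
python3 -m creep '[16,0,0,0,0, 16,-0.05,0.02,0,0, 16,-0.05,0.02,0,0, 5,-0.05,0.02,0,0, 5,-0.05,0.02,0,0,5,-0.05,0.02,0,0,5,-0.05,0.02,0,0]' 20; python3 -c "
from h import *
print(r.sense()['torque'])"
```

```text
t: 4.75
eef_pos: [548.9, -240.2, 61.4]
orientation: [[-0.313, -0.95, 0.0], [-0.95, 0.313, -0.0], [-0.0, -0.0, -1.0]]
contact_force: [-0.3, 1.0, 1.5]
finger_gap: 9.4
finger_force: 26.0
[ 0.28342075  0.38787903 -0.05340099]
```

```bash
python3 -m creep '[5,0,0,0,0, 5,0,0,0,0, 5,0,0,0.5,0, 5,0,0,1.2,0, 5,0,0,2,0, 5,0,0,3,0, 5,0,0,4,0, 5,0,0,5,0, 5,0,0,5,0]' 100; python3 -m creep '[5,-2.56,17,0,0.31,5,-2.56,17,0,0.31,5,-2.56,17,0,0.31,5,-2.56,17,0,0.31,5,-2.56,17,0,0.31,5,-2.56,17,0,0.31,5,-2.56,17,0,0.31,5,-2.56,17,0,0.31,5,-2.56,17,0,0.31,5,-2.56,17,0,0.31,5,-2.56,17,0,0.31,5,-2.56,17,0,0.31,5,-2.56,17,0,0.31,5,-2.56,17,0,0.31,5,-2.56,17,-1,0.31,5,-2.56,17,-1,0.31,5,-2.56,17,-1,0.31]'
python3 - <<'E'
from h import *
print(r.sense()['q'])
f=snap('scene'); c=f['img'][130:230,280:400,::-1]
cv2.imwrite('pics/lock1.png',cv2.resize(c,None,fx=6,fy=6,interpolation=cv2.INTER_CUBIC))
f=snap('top')
E
```

```text
t: 5.65
eef_pos: [551.1, -241.0, 191.2]
orientation: [[-0.313, -0.95, 0.007], [-0.95, 0.313, -0.002], [-0.0, -0.007, -1.0]]
contact_force: [-0.0, 0.6, 0.1]
finger_gap: 9.1
finger_force: 97.5
t: 7.35
eef_pos: [484.9, 184.0, 161.4]
orientation: [[-0.272, -0.962, -0.001], [-0.962, 0.272, -0.001], [0.001, 0.0, -1.0]]
contact_force: [-0.9, 0.4, 0.4]
finger_gap: 8.5
finger_force: 97.6
[ 7.41807571e-01  1.61972455e-01 -4.27967286e-01  3.24491263e-04
 -9.82157645e-01 -1.01773800e+00]
```

View pics/lock1.png

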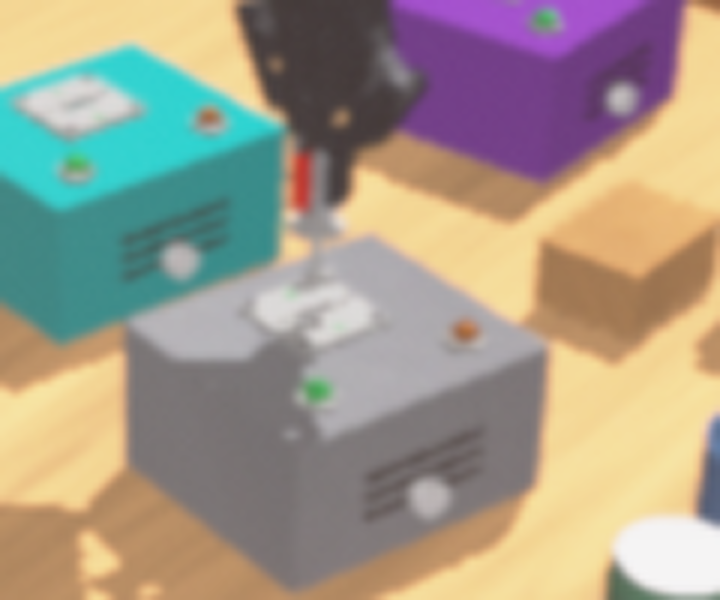

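Run:
```python
from fit import *
f=load('scene')
p=r.sense()['eef_pos'];print(p)
for z in (147,150,120,111): print(z,((proj(f,[[p[0],p[1],z]])-[280,130]+.5)*6).round(1))
print('keyway guess',((proj(f,[[484.8,185.4,94],[488,180.8,94]])-[280,130]+.5)*6).round(1))
print('1mm along x_box,y_box,z ->', (proj(f,[[484.8+9.62,185.4-2.72,94],[484.8+2.72,185.4+9.62,94],[484.8,185.4,104]])-proj(f,[[484.8,185.4,94]]))*.6)
c=f['img'][155:190,318:348,::-1]
cv2.imwrite('pics/lock2.png',cv2.resize(c,None,fx=16,fy=16,interpolation=cv2.INTER_LANCZOS4))
```

```text
[485.4405306  184.73211574 162.19190184]
147 [[318.4 222.4]]
150 [[318.6 217.3]]
120 [[316.4 267.3]]
111 [[315.8 282. ]]
keyway guess [[314.3 308.8]
 [314.1 314.2]]
1mm along x_box,y_box,z -> [[ 1.17956394  0.79532109]
 [ 1.46439462 -0.55522278]
 [ 0.07219469 -1.61989294]]
```

View pics/lock2.png

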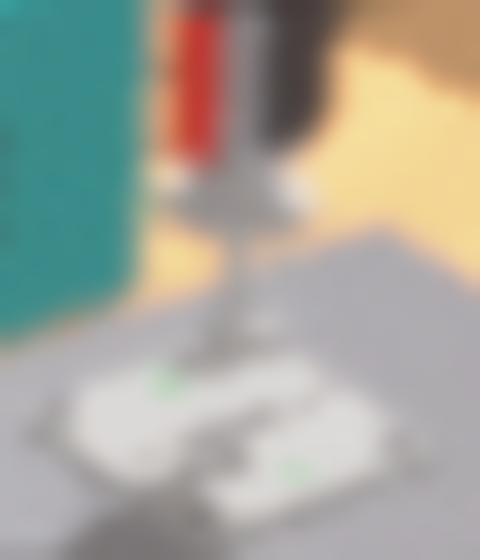

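The key's u position agrees with the slot: shank at 237 and slot centre about 231 in the crop. The depth direction is uncertain to 2–3 mm, so I'll touch down gently and search by contact.

```bash
python3 -m creep '[5,0,0,-0.3,0, 5,0,0,-0.6,0, 5,0,0,-0.6,0,5,0,0,-0.64,0,5,0,0,-0.68,0,5,0,0,-0.72,0,5,0,0,-0.76,0,5,0,0,-0.76,0]'; python3 -c "
from h import *
s=r.sense();print(s['contact_force'],s['torque'],s['eef_pos'])"
```

```text
t: 8.25
eef_pos: [485.3, 184.9, 143.7]
orientation: [[-0.271, -0.963, 0.001], [-0.963, 0.271, 0.0], [-0.001, -0.001, -1.0]]
contact_force: [-3.2, -1.3, 11.2]
finger_gap: 8.7
finger_force: 99.5
[-3.17091548 -1.30140609 11.18940016] [-0.39348439  1.60376177  0.01939594] [485.31541252 184.90575298 143.71882662]
```

```bash
python3 -m creep '[5,-0.02,0.006,-0.01,0,5,-0.04,0.011,-0.02,0,5,-0.06,0.017,-0.02,0,5,-0.08,0.022,-0.02,0,5,-0.1,0.028,-0.02,0,5,-0.12,0.034,-0.02,0,5,-0.12,0.034,-0.02,0]'
```

```text
t: 8.95
eef_pos: [482.4, 186.2, 142.0]
orientation: [[-0.271, -0.962, 0.001], [-0.962, 0.271, 0.001], [-0.001, -0.001, -1.0]]
contact_force: [1.0, 2.4, 2.4]
finger_gap: 8.6
finger_force: 97.9
```

```bash
python3 -m creep '[5,0,0,-0.04,0,5,0,0,-0.08,0,5,0,0,-0.12,0,5,0,0,-0.12,0]'
```

```text
t: 9.35
eef_pos: [482.5, 186.6, 138.9]
orientation: [[-0.271, -0.962, 0.001], [-0.962, 0.271, 0.002], [-0.002, -0.001, -1.0]]
contact_force: [2.4, 6.2, 1.2]
finger_gap: 8.4
finger_force: 98.0
```

```bash
python3 -m creep '[5,0.007,0.025,0,0,5,0.007,0.025,-0.06,0,5,0.007,0.025,-0.12,0,5,0.007,0.025,-0.18,0,5,0.007,0.025,-0.24,0,5,0.007,0.025,-0.28,0,5,0.007,0.025,-0.32,0,5,0.007,0.025,-0.32,0]'
```

```text
t: 10.15
eef_pos: [481.3, 185.4, 130.3]
orientation: [[-0.272, -0.962, -0.002], [-0.962, 0.272, -0.001], [0.002, 0.001, -1.0]]
contact_force: [-2.0, -1.0, 2.2]
finger_gap: 8.5
finger_force: 97.9
```

```bash
python3 -m creep '[5,0,0,-0.03,0,5,0,0,-0.05,0,5,0,0,-0.05,0]'; python3 -c "
from h import *
s=r.sense();print(s['contact_force'],s['eef_pos'])"
```

```text
t: 10.45
eef_pos: [481.5, 185.6, 129.7]
orientation: [[-0.272, -0.962, -0.001], [-0.962, 0.272, -0.001], [0.001, 0.001, -1.0]]
contact_force: [-3.2, -1.5, 7.0]
finger_gap: 8.5
finger_force: 98.7
[-3.17734627 -1.4731736   6.96988147] [481.48063878 185.60392139 129.65800606]
```

```bash
python3 -m creep '[5,-0.01,0.003,0.05,0,5,-0.01,0.003,0.06,0,5,-0.01,0.003,0.06,-0.5,5,-0.01,0.003,0.06,-1,5,-0.01,0.003,0.06,-1.5,5,-0.01,0.003,0.06,-2,5,-0.01,0.003,0.06,-2.5,5,-0.01,0.003,0.06,-3,5,-0.01,0.003,0.06,-3.5,5,-0.01,0.003,0.06,-3.8,5,-0.01,0.003,0.06,-3.8,5,-0.01,0.003,0.06,-3.8]'; python3 -c "
from h import *
s=r.sense();print(s['contact_force'],s['torque'],s['eef_pos'])"
```

```text
t: 11.65
eef_pos: [482.0, 186.2, 131.0]
orientation: [[-0.72, -0.694, 0.0], [-0.694, 0.72, -0.0], [-0.0, -0.0, -1.0]]
contact_force: [2.2, -1.4, -2.2]
finger_gap: 8.4
finger_force: 97.5
[ 2.17027979 -1.38911129 -2.2338935 ] [-0.72822656 -0.86335245  0.03435474] [481.99613891 186.2273699  130.9533295 ]
```

```bash
python3 -m creep '[5,0,0,-0.06,0,5,0,0,-0.12,0,5,0,0,-0.18,0,5,0,0,-0.24,0,5,0,0,-0.24,0]';python3 -m creep '[5,0,0,-0.05,0,5,0,0,-0.1,0,5,0,0,-0.15,0,5,0,0,-0.2,0,5,0,0,-0.25,0,5,0,0,-0.25,0]'
```

```text
t: 12.15
eef_pos: [482.0, 186.4, 124.9]
orientation: [[-0.721, -0.693, 0.0], [-0.693, 0.721, 0.0], [-0.0, -0.0, -1.0]]
contact_force: [3.8, 0.1, -1.9]
finger_gap: 8.6
finger_force: 97.5
t: 12.75
eef_pos: [481.9, 186.3, 118.6]
orientation: [[-0.721, -0.693, 0.0], [-0.693, 0.721, 0.0], [-0.0, -0.0, -1.0]]
contact_force: [4.8, -0.4, -0.8]
finger_gap: 8.5
finger_force: 97.5
```

```bash
python3 -m creep '[5,0.015,0,-0.03,0,5,0.015,0,-0.06,0,5,0.015,0,-0.09,0,5,0.015,0,-0.09,0]'
```

```text
t: 13.15
eef_pos: [482.3, 186.4, 117.3]
orientation: [[-0.721, -0.693, 0.0], [-0.693, 0.721, 0.0], [-0.0, -0.0, -1.0]]
contact_force: [-0.1, -0.8, 7.8]
finger_gap: 8.4
finger_force: 99.4
```

```bash
python3 -m creep '[5,0,0,0.02,0,5,0,0,0.02,0.6,5,0,0,0.02,1.2,5,0,0,0.02,1.8,5,0,0,0.02,2.4,5,0,0,0.02,3,5,0,0,0.02,3.4,5,0,0,0.02,3.8,5,0,0,0.02,3.8]'; python3 -c "
from h import *
s=r.sense();print(s['contact_force'],s['torque'],s['eef_pos'])"
```

```text
t: 14.05
eef_pos: [481.5, 186.2, 116.6]
orientation: [[-0.271, -0.963, -0.001], [-0.963, 0.271, -0.0], [0.001, 0.001, -1.0]]
contact_force: [0.5, 0.3, -0.6]
finger_gap: 8.4
finger_force: 97.7
[ 0.52805344  0.2658474  -0.60667068] [ 0.27156275 -0.08167314  0.03683167] [481.50283053 186.21477968 116.62588124]
```

Now at 116.6 with no load, so the key has met the slot. I'll push home (about 9.7 mm more) in small steps.

```bash
python3 -m creep '[5,0,0,-0.06,0,5,0,0,-0.12,0,5,0,0,-0.18,0,5,0,0,-0.24,0,5,0,0,-0.24,0]'; python3 -m creep '[5,0,0,-0.04,0,5,0,0,-0.08,0,5,0,0,-0.12,0,5,0,0,-0.12,0]'
```

```text
t: 14.55
eef_pos: [482.5, 186.8, 111.0]
orientation: [[-0.272, -0.962, 0.001], [-0.962, 0.272, 0.001], [-0.001, -0.0, -1.0]]
contact_force: [1.7, 3.9, -0.9]
finger_gap: 8.4
finger_force: 97.8
t: 14.95
eef_pos: [482.6, 186.8, 108.5]
orientation: [[-0.271, -0.962, 0.001], [-0.962, 0.271, 0.001], [-0.001, -0.001, -1.0]]
contact_force: [0.9, 5.0, 4.8]
finger_gap: 8.2
finger_force: 98.7
```

```bash
python3 -m creep '[5,0.003,0.02,0,0,5,0.003,0.02,-0.04,0,5,0.003,0.02,-0.08,0,5,0.003,0.02,-0.08,0]'
```

```text
t: 15.35
eef_pos: [482.7, 186.9, 108.4]
orientation: [[-0.271, -0.963, 0.002], [-0.963, 0.271, 0.0], [-0.001, -0.001, -1.0]]
contact_force: [-6.3, 1.9, 24.2]
finger_gap: 8.6
finger_force: 101.9
```

Run:
```python
from h import *
f=snap('scene'); c=f['img'][155:195,310:360,::-1]
cv2.imwrite('pics/home.png',cv2.resize(c,None,fx=14,fy=14,interpolation=cv2.INTER_CUBIC))
```

```text
(no output)
```

View pics/home.png

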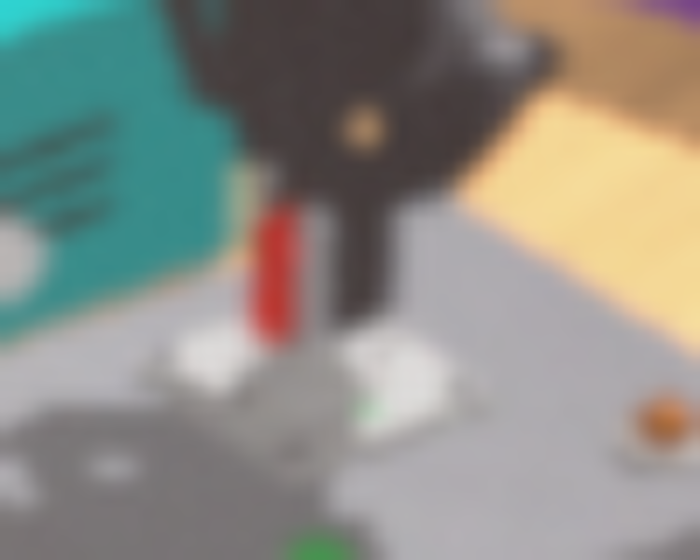

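The collar rests on the plate, centred around crop (300,385), so it's seated. I'll ease the push and turn clockwise.

```bash
python3 -m creep '[5,0,0,0.03,0,5,0,0,0.03,-0.8,5,0,0,0.03,-1.6,5,0,0,0.03,-2.4,5,0,0,0.03,-3.2,5,0,0,0.03,-4,5,0,0,0.03,-4,5,0,0,0.03,-4]'; python3 -c "
from h import *
s=r.sense();print(s['contact_force'],s['torque'],s['eef_pos'])"
```

```text
t: 16.2
eef_pos: [483.1, 186.8, 108.4]
orientation: [[-0.74, -0.673, 0.002], [-0.673, 0.74, 0.0], [-0.002, -0.001, -1.0]]
contact_force: [-0.1, 2.3, 15.1]
finger_gap: 8.7
finger_force: 100.2
[-0.05975011  2.32162683 15.07981448] [ 7.04026793e-01  4.78703900e-01 -6.48730125e-04] [483.11192339 186.84786394 108.41232574]
```

```bash
python3 -m creep '[5,0,0,0,-0.8,5,0,0,0,-1.6,5,0,0,0,-2.4,5,0,0,0,-3.2,5,0,0,0,-4,5,0,0,0,-4.8,5,0,0,0,-5.6,5,0,0,0,-6.3,5,0,0,0,-6.8,5,0,0,0,-7.3,5,0,0,0,-7.3,5,0,0,0,-7.3]'
python3 - <<'E'
from h import *
s=r.sense();print(s['contact_force'],s['torque'],s['eef_pos'],s['q'])
f=snap('scene'); c=f['img'][155:195,310:360,::-1]
cv2.imwrite('pics/turned.png',cv2.resize(c,None,fx=14,fy=14,interpolation=cv2.INTER_CUBIC))
E
```

```text
t: 17.4
eef_pos: [483.0, 186.0, 108.4]
orientation: [[-0.961, 0.278, 0.002], [0.278, 0.961, -0.001], [-0.002, -0.001, -1.0]]
contact_force: [0.5, -1.5, 16.3]
finger_gap: 8.5
finger_force: 100.3
[ 0.51782638 -1.50689417 16.29541813] [-0.5986482   0.07976531  0.05229649] [483.04439036 186.02363536 108.40798888] [ 7.48680679e-01  2.18889840e-01 -4.98290159e-01  2.55011738e-03
 -8.53245114e-01 -2.60248827e+00]
```

View pics/turned.png

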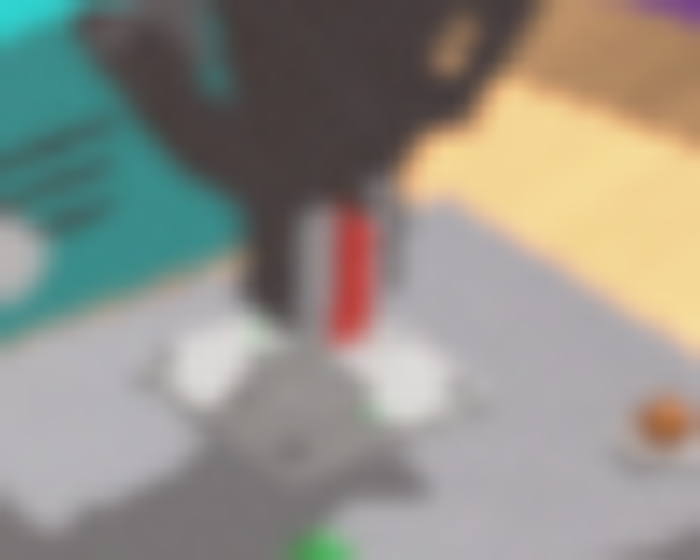

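```bash
python3 -m creep '[5,0,0,0,-0.15,5,0,0,0,-0.3,5,0,0,0,-0.3,5,0,0,0,-0.3,5,0,0,0,-0.3]'
python3 - <<'E'
from h import *
s=r.sense();print(s['contact_force'],s['torque'],s['orientation'][:,1],s['q'][5])
E
```

```text
t: 17.95
eef_pos: [483.0, 186.0, 108.4]
orientation: [[-0.948, 0.317, 0.001], [0.317, 0.948, -0.001], [-0.002, -0.001, -1.0]]
contact_force: [-0.7, -1.8, 15.6]
finger_gap: 8.5
finger_force: 100.3
[-0.73871722 -1.84798364 15.56486424] [-0.66889588  0.08500391  0.19188427] [ 3.17275608e-01  9.48333077e-01 -7.51188767e-04] -2.644050310827168
```

The torque rose from 0.05 to 0.19 N m, so the key is at the stop.

```bash
python3 -c "
from h import *
print(r.hand_in())"
```

```text
the job is handed in; nothing more can be done
None
```

I handed the job in at about 18 s of the 54 s limit with the red key home in the grey box's lock, turned clockwise about 1.6 rad to its stop and still gripped at about 100 N; the hand-in returned no verdict.

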